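Feel round the rim of a brew ring for burrs

TASK

Feel the top rim of the cast ring on the sprung inspection nest for burrs: touch it lightly with the closed fingertips beside the nest's upright locating pin, run them once round the whole rim anticlockwise as seen from above without lifting off, and finish back beside the pin, then lift clear. Press so gently that the sprung table never goes down to its stop, and do not grasp, shift or lift the nest or anything standing around it.

Things in the scene. Friction and masses are not known exactly. Their poses are not given: they have to be found in the camera images.
- nest: inspection nest: a dark round steel base 144 mm across and 18 mm high with a sprung table and a ring casting on top, 2.5 kg, standing loose on the bench. Origin at the centre of its underside, z up; x points from the centre to its upright steel locating pin (12 mm thick, top 62 mm above the bench, 62 mm from the centre).
- float_table (a joint): how far the sprung table (with the ring casting on it) is pressed down, in m: 0 at rest at its upper stop, 0.014 at its lower stop. The spring needs 0.5 N to leave the upper stop and 0.7 N more for each mm, and lifts the table back by itself. It only moves straight up and down; the casting is fixed on it.
- ring: the grey cast brew ring to be felt, on the sprung table: a round open cup 46 mm high with a lower flange (84 mm across, with small lugs) round the outside; its top rim, a raised lip 62 mm across and about 5 mm wide, is 88 mm above the bench when the table is at rest. Origin at the centre of its underside, 42 mm above the bench.
- rim_centre (a point): centre of the ring casting's opening, at the height of the top of the rim (88 mm above the bench at rest). The rim is a circle round this point, with a mean radius of 31 mm; the closed fingertips of any gripper are wider than the lip, so their middle need only keep within about 10 mm of that circle.
- rim_0 (a point): start and finish: point on top of the rim beside the locating pin, 31 mm from the rim's centre
- rim_1 (a point): point on top of the rim, 60 degrees anticlockwise (seen from above) from rim_0, 31 mm from the rim's centre
- rim_2 (a point): point on top of the rim, 120 degrees anticlockwise (seen from above) from rim_0, 31 mm from the rim's centre
- rim_3 (a point): point on top of the rim, 180 degrees anticlockwise (seen from above) from rim_0, 31 mm from the rim's centre
- rim_4 (a point): point on top of the rim, 240 degrees anticlockwise (seen from above) from rim_0, 31 mm from the rim's centre
- rim_5 (a point): point on top of the rim, 300 degrees anticlockwise (seen from above) from rim_0, 31 mm from the rim's centre
- nut_tall: tall brass hexagon nut with a collar, 22x25x24 mm; a bystander, loose. Origin at the centre of its underside.
- nut_low: low brass hexagon nut, 19x22x12 mm; a bystander, loose. Origin at the centre of its underside.
- elbow: small brass pipe elbow, 39x40x18 mm; a bystander, loose. Origin at the centre of its underside.
- cap: black rubber cap, a disc 38 mm across and 13 mm high, lying beside the nest on the side of its locating pin, just outside the pin; a bystander, loose. Origin at the centre of its underside.
- ring_spare: spare ring casting like the one on the nest, but standing directly on the bench, 85x92x46 mm; a bystander, loose. Origin at the centre of its underside.
- tamper: coffee tamper standing upright, wooden grip, 58 mm across, 93 mm high; a bystander, loose. Origin at the centre of its underside.
- lever_casting: grey cast lever arm lying flat, 100x34x24 mm; a bystander, loose. Origin at the centre of its underside.
- basket: shallow bright metal filter basket, 67 mm across, 24 mm high; a bystander, loose. Origin at the centre of its underside.
Mind the look-alikes: they are no part of the job. Of the things that look like the nest, the larger one is meant.

How it is judged (in metres and radians):
On the way, in this order (a step that is already met when the one before it is completed fails the run):
1. fingertips touch the rim beside the locating pin (contact force between the fingers and ring above 0.2 N and horizontal distance between the grasp point and rim_0 below 0.014 m), for 0.1 s.
2. fingertips touching the rim 60 degrees round, anticlockwise (contact force between the fingers and ring above 0.2 N and horizontal distance between the grasp point and rim_1 below 0.014 m), for 0.1 s.
3. fingertips touching the rim 120 degrees round, anticlockwise (contact force between the fingers and ring above 0.2 N and horizontal distance between the grasp point and rim_2 below 0.014 m), for 0.1 s.
4. fingertips touching the rim 180 degrees round, anticlockwise (contact force between the fingers and ring above 0.2 N and horizontal distance between the grasp point and rim_3 below 0.014 m), for 0.1 s.
5. fingertips touching the rim 240 degrees round, anticlockwise (contact force between the fingers and ring above 0.2 N and horizontal distance between the grasp point and rim_4 below 0.014 m), for 0.1 s.
6. fingertips touching the rim 300 degrees round, anticlockwise (contact force between the fingers and ring above 0.2 N and horizontal distance between the grasp point and rim_5 below 0.014 m), for 0.1 s.
7. fingertips touching the rim beside the pin again, full circle (all of step 1), for 0.1 s.
At the end, for the whole second after the job is handed in: The fingertips went once round the rim in contact, anticlockwise from the pin and back, within about 14 mm of the rim's circle. The sprung table is back up (within 1 mm), the nest at rest and upright; nest and bystanders are within 10 mm of where they stood (value of joint float_table below 0.001 m and distance of each of nest, nut_tall, nut_low, elbow, cap, ring_spare, tamper, lever_casting, basket from where it was at the start of the episode below 0.01 m and angle between nest's own z axis and vertical below 0.1 rad and linear speed of nest below 0.02 m/s); the robot touches nothing.
It fails at once if the rim is pressed hard: sprung table at its lower stop, or more than 15 N on the casting (value of joint float_table above 0.0132 m or contact force between the fingers and ring above 15 N).
It fails at once if fingertips lifted off the rim on the way round: no contact while low over the ring, more than 30 mm from the start point (contact force between the fingers and ring below 0.02 N and value of joint float_table below 0.0005 m and horizontal distance between the grasp point and rim_centre below 0.05 m and z of the grasp point in the frame of rim_centre below 0.035 m and horizontal distance between the grasp point and rim_0 above 0.03 m).
It fails at once if the nest is shoved more than 10 mm, tipped or lifted (distance of nest from where it was at the start of the episode above 0.01 m or angle between nest's own z axis and vertical above 0.1 rad).
It fails at once if a bystander is moved or lifted by more than 10 mm (distance of any of nut_tall, nut_low, elbow, cap, ring_spare, tamper, lever_casting, basket from where it was at the start of the episode above 0.01 m).
It also fails if it takes over 48 s, if anything falls off the work surface, if the arm or the gripper's body presses on something with over 40 N, if the wrist force passes 120 N, or if a joint passes its speed limit or range.

ROBOT

A 6-joint arm with a two-finger parallel gripper is mounted at the origin on the work surface; the furniture and walls round the work are solid. World frame = base frame: x ahead of the robot, y to its left, z up, the work surface at z = 0. Lengths are in mm, angles in rad, forces in N, time in s.
With the tool pointing down it reaches from about 350 to 875 mm from the base axis. Payload 4.2 kg.
Tool frame: the origin (TCP) lies between the finger pads; the fingertips stand 14 mm ahead of it and the grasp point (between the pads) lies 5 mm behind it; z points along the fingers, y is the line along which they close (so a half turn about z gives the same grasp; the last joint's range is limited). The gripper opens to 85 mm and grips with 20 to 120 N. Pads are 22 mm wide; open, the fingers measure 114 mm over their backs; the gripper's body (76 mm by 85 mm) begins 54 mm behind the grasp point. The pads swing forward as they close: fully open they stand 13 mm farther back than shut.
Start: joints at [-0.937, 0.385, 0.008, 0, -1.194, -0.259], TCP at [228.818, -581.586, 245.312] pointing down, gripper open.
Joint ranges: [-3.14, 3.14], [-1.21, 2.06], [-1.07, 1.41], [-3.16, 2.05], [-2.99, -0.16], [-3.1, 3.1]. Speed limits (rad/s): [2.79, 2.79, 3.14, 3.14, 3.14, 3.14].

INTERFACE

Orientations are given as a unit quaternion [x, y, z, w].
In Python, from bench import * gives the robot as it stands.
- The arm moves only by the tool carry_out, never from a script. Its argument "motion" is a list of rows, each a list of 7 numbers: the turn, a rotation vector about the tool's x, y, z in rad, then the shift along the tool's x, y, z in mm, then the opening, from -1 (shut) to 1 (fully open), so that 0 is half open. A call has 1 to 5 rows; each row is the pose to reach, as a shift and turn from the pose commanded when the call began, along the tool's axes at that moment; what a row does not reach only later rows make up. A row lasts 1/8 s, in which the tool goes at most 62.5 mm and 10.7 degrees, less where a joint would pass 70% of its speed; a pose out of reach is approached as far as the arm can. A call with a gripper value outside its range is refused whole. The fingers move at their own pace and stop on an object; the grip force is fixed at half the most. Time passes only in rows, so rows that repeat a pose let the fingers close. It gives the time, the measured TCP pose, the force, the opening and the grip force at its end, in the units of the state.
- read_state(): the state, without advancing time (a new reading comes with each control period).
- get_image(name): name is "scene" or "top" or "wrist"; returns a dict with "color" (420x560x3 uint8, blue, green, red), "mtx" (3x3 intrinsics, pixels), "position" and "orientation" of the camera in the world. Camera axes: x right, y down, z forward; pixel columns grow to the right and rows downward; lengths in mm; the calibration is good to about 2 mm. A picture is of the moment at which its call begins. There is no depth.
- job_done(): hands the job in; it is judged then, once.
The state is a dict: "clock": time; "joints": joint angles; "joint_vel": joint speeds; "joint_efforts": joint torques, N m; "position": TCP position; "ee_rot": TCP orientation; "contact_force": force on the tool from outside, world axes, zero at the start; "wrist_torque": the same for the moment, N m; "gripper_width": finger opening in mm; "grasp_force": force on a finger pad.
Only numpy, scipy, OpenCV 4.12 (cv2) and the standard library are available. Lean on these libraries where they do the work, as an engineer would, in place of code of your own. Each camera call takes 0.05 s, during which the arm holds its last target. There are 200 camera calls.

## Working session

There is one attempt and no reset: what is moved stays moved. The work goes in short steps, Python scripts to look and compute and a tool call to move; the robot and the scene stay as the last step left them, time stands still between calls to the robot, and variables do not carry over. Pictures are saved under pics/ and viewed, at most 10 in all, crops included, and the job is handed in when it is done.

Besides the shell and the picture viewer there is one more tool, called after "Call:" by a JSON object that holds its "api" and its "payload". carry_out: Moves the arm, as the interface text tells. Its arguments: {"type":"object","properties":{"motion":{"type":"array"}},"required":["motion"]}

```bash
mkdir -p pics; python3 - <<'E'
from bench import *
import cv2,numpy as np
for n in("top","scene"):
    d=get_image(n); cv2.imwrite(f"pics/{n}0.png",d["color"]); print(n,d["mtx"],d["position"],d["orientation"])
s=read_state();print(s)
E
```

```text
top [[528.32269284   0.         272.8574927 ]
 [  0.         528.32269284 205.17996255]
 [  0.           0.           1.        ]] [ 224.08947968   47.52755681 1532.33001268] [-0.6980879   0.71156359 -0.06098855  0.05129268]
scene [[472.85796695   0.         282.3590142 ]
 [  0.         472.85796695 200.66682791]
 [  0.           0.           1.        ]] [-110.32648026 -968.74732021 1096.56843814] [ 0.87546825 -0.24276303  0.1046263  -0.40456741]
{'clock': 0.1, 'joints': array([-9.37397357e-01,  3.85515907e-01,  6.79959461e-03, -4.32396677e-04,
       -1.19396805e+00, -2.58636076e-01]), 'joint_vel': array([ 0.00175736, -0.00390179,  0.00296626,  0.00216316, -0.00180495,
       -0.00149802]), 'joint_efforts': array([-7.41976110e-04, -3.93319237e+01,  1.88928348e+01,  4.19801250e+00,
       -2.60535766e-03, -3.87421210e-06]), 'position': array([ 228.65608153, -581.16989759,  244.32395007]), 'ee_rot': array([-1.86208384e-01,  9.82509800e-01,  9.38351392e-04, -2.25930763e-04]), 'contact_force': array([ 0.0599159 ,  0.27512587, -0.33851119]), 'wrist_torque': array([ 0.04249527, -0.00754103,  0.0389139 ]), 'grasp_force': 0.0, 'gripper_width': 85.39070842335416}
```

View pics/top0.png

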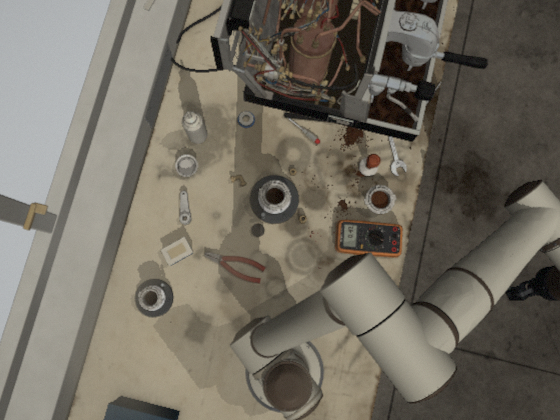

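View pics/scene0.png

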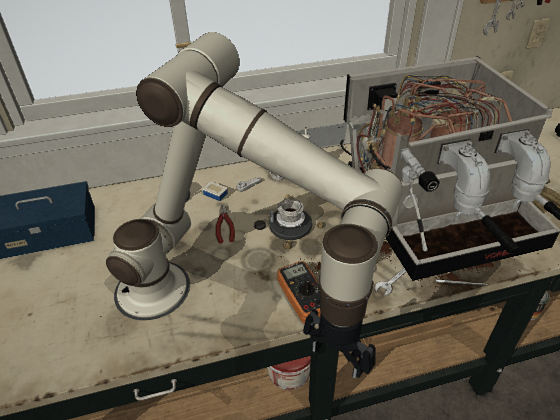

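The top view shows the larger nest at about (274,198). The smaller look-alike is at (154,297), and the black cap is at (257,230), on the pin side. Next I'll measure a close crop.

```bash
cat >h.py <<'E'
from bench import *
import cv2,numpy as np
from scipy.spatial.transform import Rotation as R
def ray(d,u,v,z):
    u=np.atleast_2d(np.c_[u,v]).astype(float)
    r=np.c_[u,np.ones(len(u))]@np.linalg.inv(d["mtx"]).T@R.from_quat(d["orientation"]).as_matrix().T
    p=np.asarray(d["position"]); return p+r*((z-p[2])/r[:,2])[:,None]
def proj(d,P):
    c=(np.atleast_2d(P)-d["position"])@R.from_quat(d["orientation"]).as_matrix()
    q=c@np.asarray(d["mtx"]).T; return q[:,:2]/q[:,2:]
E
python3 - <<'E'
from h import *
d=get_image("top"); im=d["color"]; np.set_printoptions(precision=1,suppress=True)
c=im[160:250,220:330]; cv2.imwrite("pics/c1.png",cv2.resize(c,None,fx=7,fy=6.6,interpolation=cv2.INTER_CUBIC)[:594,:770])
print(proj(d,[[0,0,0]]))
for (u,v,z) in((274,198,18),(274,195,88),(257,230,13),(154,297,18)): print(u,v,ray(d,u,v,z))
w=get_image("wrist");print(w["mtx"],w["position"],R.from_quat(w["orientation"]).as_matrix())
E
```

```text
[[284.8 370.7]]
274 198 [[487.8  20.5  18. ]]
274 195 [[484.   21.6  88. ]]
257 230 [[395.7  71.4  13. ]]
154 297 [[210.8 364.3  18. ]]
[[298.4   0.  282. ]
 [  0.  298.4 213.2]
 [  0.    0.    1. ]] [ 154.  -610.2  373.8] [[-0.4  0.9  0.3]
 [ 0.9  0.3  0.1]
 [ 0.   0.3 -0.9]]
```

View pics/c1.png

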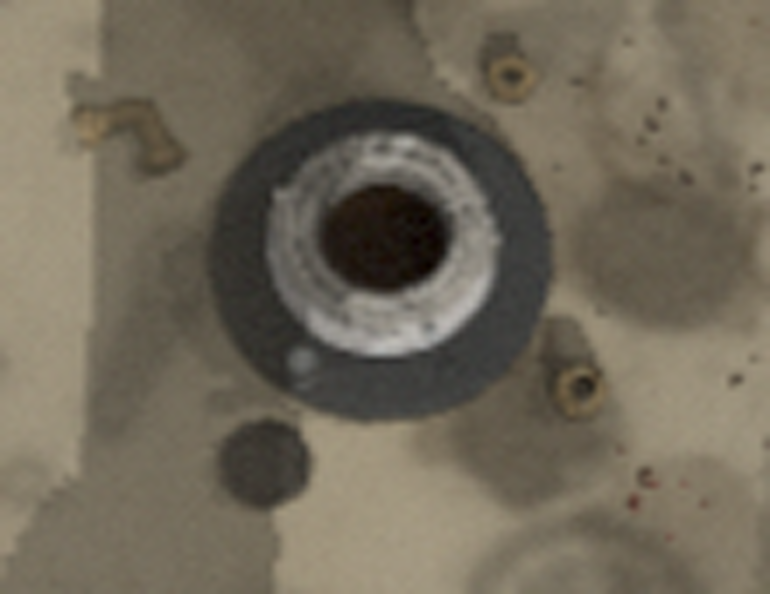

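The crop shows the base ellipse centred near (381,260), the bore at (384,237), the pin top at (301,360) and the cap at (265,463). The pin and cap both sit on the near-left side, which is consistent.

```bash
python3 - <<'E'
from h import *
np.set_printoptions(precision=1,suppress=True)
d=get_image("top")
f=lambda x,y,z: ray(d,220+(x+.5)/7-.5,160+(y+.5)/6.6-.5,z)[0]
b=f(381,260,12);r=f(384,237,86);p=f(301,359,62);c=f(265,463,13)
print(b,r,p,c); o=(b+r)/2
for q in(p,c): print(np.linalg.norm((q-o)[:2]),np.degrees(np.arctan2(*(q-o)[1::-1])))
s=read_state();M=R.from_quat(s["ee_rot"]).as_matrix();print(M,M.T@(np.array([o[0]-60,o[1],250])-s["position"]))
E
```

```text
[485.9  20.4  12. ] [483.   20.4  86. ] [435.1  54.3  62. ] [396.4  70.2  13. ]
59.87323640195059 145.48954535912284
101.13195758522039 150.50684316491353
[[-0.9 -0.4 -0. ]
 [-0.4  0.9  0. ]
 [ 0.   0.  -1. ]] [-402.4  488.4   -4.7]
```

Call:
{"api": "carry_out", "payload": {"motion": [[0, 0, 0, -35, 32, 0, -1], [0, 0, 0, -75, 68, 0, -1], [0, 0, 0, -115, 105, 0, -1], [0, 0, 0, -155, 142, 0, -1], [0, 0, 0, -195, 179, 0, -1]]}}

```text
clock: 0.88
position: [345.2, -342.0, 245.4]
ee_rot: [-0.186, 0.983, -0.0, 0.0]
contact_force: [0.4, -0.9, -0.5]
gripper_width: 0.3
grasp_force: 0.0
```

Call:
{"api": "carry_out", "payload": {"motion": [[0, 0, 0, -40, 36, 0, -1], [0, 0, 0, -80, 73, 0, -1], [0, 0, 0, -120, 110, 0, -1], [0, 0, 0, -160, 146, 0, -1], [0, 0, 0, -200, 183, 0, -1]]}}

```text
clock: 1.5
position: [464.4, -98.4, 245.6]
ee_rot: [-0.186, 0.982, -0.0, 0.0]
contact_force: [0.8, -1.2, 0.1]
gripper_width: -0.0
grasp_force: 0.0
```

Call:
{"api": "carry_out", "payload": {"motion": [[0, 0, 0, -40, 36, 0, -1], [0, 0, 0, -80, 73, 0, -1], [0, 0, 0, -110, 101, 0, -1], [0, 0, 0, -110, 101, 0, -1], [0, 0, 0, -110, 101, 0, -1]]}}

```text
clock: 2.12
position: [528.8, 33.9, 245.1]
ee_rot: [-0.186, 0.982, -0.0, -0.0]
contact_force: [-1.2, -0.4, 0.5]
gripper_width: 0.1
grasp_force: 0.0
```

```bash
python3 - <<'E'
from h import *
s=read_state();print(s["clock"],s["position"],s["ee_rot"],s["contact_force"],s["gripper_width"])
w=get_image("wrist");cv2.imwrite("pics/w1.png",w["color"])
print(w["position"],proj(w,[[484.5,20.4,88],[435,54,62],[485,20,18]]))
E
```

```text
2.125 [528.82327871  33.93256483 245.05077586] [-1.86393776e-01  9.82475010e-01 -2.53038519e-05 -4.63333204e-04] [-1.15181418 -0.44987204  0.53613975] 0.09722046963025341
[454.16582316   5.1934749  374.3996511 ] [[285.03676523 151.97227911]
 [334.56568785 114.39397084]
 [283.94653768 145.08935084]]
```

View pics/w1.png

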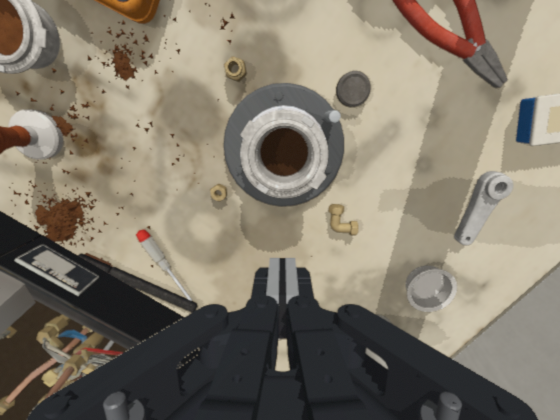

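The wrist view shows the rim centred at about (285,152) and the pin top at (334,117). Both match the projections from the top view. Next come the rim points and the shifts in tool axes.

```bash
python3 - <<'E'
from h import *
np.set_printoptions(precision=1,suppress=True)
w=get_image("wrist");g=w["color"][90:215,215:350].max(2)
m=cv2.morphologyEx((g<75).astype(np.uint8),cv2.MORPH_OPEN,np.ones((3,3)))
n,l,st,ce=cv2.connectedComponentsWithStats((g>100).astype(np.uint8))
cs,_=cv2.findContours(m,cv2.RETR_CCOMP,cv2.CHAIN_APPROX_NONE)
for c in cs:
    if cv2.contourArea(c)>800:
        e=cv2.fitEllipse(c);print(e,[ray(w,e[0][0]+215,e[0][1]+90,z)[0] for z in(10,86)])
p=ray(w,334,117,62)[0];c0=ray(w,285,152,88)[0];print(p,c0)
o=np.array([484.5,20.4]);a=np.arctan2(p[1]-o[1],p[0]-o[0]);print(np.hypot(*(p[:2]-o)),np.degrees(a))
a=np.radians(146)
M=R.from_quat([-.1864,.98247,0,0]).as_matrix()[:2,:2]
s=read_state()["position"][:2]
t=np.radians(np.arange(0,376,15))+a
P=(o+31*np.c_[np.cos(t),np.sin(t)])
print("to start",(P[0]-s)@M)
print(np.c_[np.arange(len(t)),(P-P[0])@M])
E
```

```text
((68.71556091308594, 61.23773956298828), (46.90251922607422, 47.707584381103516), 106.61614227294922) [array([492.5,  22.4,  10. ]), array([484.5,  18.7,  86. ])]
[437.4  54.2  62. ] [484.5  20.   88. ]
57.931433062551676 144.33687329946753
to start [63.5 29.8]
[[  0.    0.    0. ]
 [  1.    6.   -5.4]
 [  2.   10.4 -12.2]
 [  3.   12.9 -19.9]
 [  4.   13.3 -28. ]
 [  5.   11.7 -35.9]
 [  6.    8.  -43.1]
 [  7.    2.6 -49.1]
 [  8.   -4.2 -53.5]
 [  9.  -11.9 -56. ]
 [ 10.  -20.  -56.4]
 [ 11.  -27.9 -54.8]
 [ 12.  -35.1 -51.1]
 [ 13.  -41.1 -45.7]
 [ 14.  -45.5 -38.9]
 [ 15.  -48.  -31.2]
 [ 16.  -48.5 -23.1]
 [ 17.  -46.8 -15.2]
 [ 18.  -43.1  -8. ]
 [ 19.  -37.7  -2. ]
 [ 20.  -30.9   2.4]
 [ 21.  -23.2   4.9]
 [ 22.  -15.1   5.4]
 [ 23.   -7.2   3.7]
 [ 24.   -0.    0. ]
 [ 25.    6.   -5.4]]
```

Call:
{"api": "carry_out", "payload": {"motion": [[0, 0, 0, 40, 19, 0, -1], [0, 0, 0, 63.5, 30, 20, -1], [0, 0, 0, 63.5, 30, 65, -1], [0, 0, 0, 63.5, 30, 110, -1], [0, 0, 0, 63.5, 30, 125, -1]]}}

```text
clock: 2.85
position: [457.2, 37.2, 118.2]
ee_rot: [-0.185, 0.983, -0.0, -0.002]
contact_force: [0.7, -0.1, 0.1]
gripper_width: 0.0
grasp_force: 0.0
```

Call:
{"api": "carry_out", "payload": {"motion": [[0, 0, 0, 0, 0, 0, -1], [0, 0, 0, 0, 0, 3, -1], [0, 0, 0, 0, 0, 6, -1], [0, 0, 0, 0, 0, 9, -1], [0, 0, 0, 0, 0, 9, -1]]}}

```text
clock: 3.48
position: [459.1, 38.8, 111.3]
ee_rot: [-0.186, 0.982, 0.0, 0.0]
contact_force: [0.7, 0.5, -0.7]
gripper_width: 0.0
grasp_force: 0.0
```

```bash
python3 - <<'E'
from h import *
s=read_state();print(s["clock"],s["position"],s["contact_force"])
w=get_image("wrist");cv2.imwrite("pics/w2.png",w["color"])
E
```

```text
3.475 [459.13132724  38.80856605 111.32738257] [ 0.74691817  0.46954084 -0.68062256]
```

View pics/w2.png

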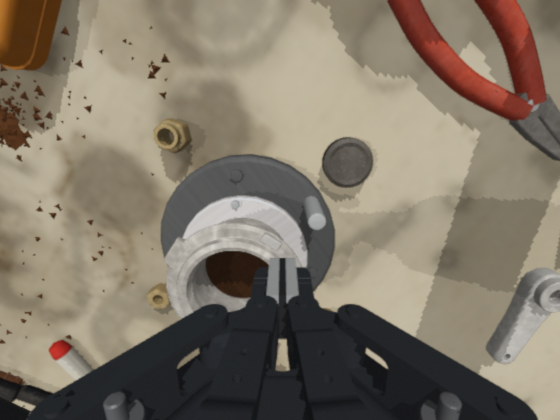

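The fingertips at about (283,262) are just above the lip on the pin side, with the pin at (314,212). I'll lower gently.

Call:
{"api": "carry_out", "payload": {"motion": [[0, 0, 0, 0, 0, 4, -1], [0, 0, 0, 0, 0, 8, -1], [0, 0, 0, 0, 0, 10, -1], [0, 0, 0, 0, 0, 12, -1], [0, 0, 0, 0, 0, 12, -1]]}}

```text
clock: 4.15
position: [459.2, 38.8, 99.3]
ee_rot: [-0.186, 0.982, -0.0, -0.0]
contact_force: [-1.0, -0.5, 1.8]
gripper_width: 0.0
grasp_force: 1.2
```

Call:
{"api": "carry_out", "payload": {"motion": [[0, 0, 0, 0, 0, 1, -1], [0, 0, 0, 0, 0, 2, -1], [0, 0, 0, 0, 0, 3, -1], [0, 0, 0, 0, 0, 3, -1], [0, 0, 0, 0, 0, 3, -1]]}}

```text
clock: 4.78
position: [459.2, 38.8, 96.4]
ee_rot: [-0.186, 0.982, -0.0, -0.0]
contact_force: [-2.2, 0.4, 4.3]
gripper_width: 0.4
grasp_force: 2.2
```

Call:
{"api": "carry_out", "payload": {"motion": [[0, 0, 0, 6, -5.5, 0, -1], [0, 0, 0, 10.5, -12, 0, -1], [0, 0, 0, 13, -20, 0, -1], [0, 0, 0, 13.5, -28, 0, -1], [0, 0, 0, 11.5, -36, 0, -1]]}}

```text
clock: 5.4
position: [460.6, 0.3, 95.9]
ee_rot: [-0.186, 0.983, 0.0, -0.001]
contact_force: [-0.9, 2.0, 4.5]
gripper_width: -0.1
grasp_force: 2.0
```

Call:
{"api": "carry_out", "payload": {"motion": [[0, 0, 0, -3.5, -7, 0, -1], [0, 0, 0, -9, -13, 0, -1], [0, 0, 0, -16, -17.5, 0, -1], [0, 0, 0, -23.5, -20, 0, -1], [0, 0, 0, -31.5, -20.5, 0, -1]]}}

```text
clock: 6.02
position: [498.6, -6.8, 96.1]
ee_rot: [-0.186, 0.983, -0.0, -0.001]
contact_force: [-2.3, -0.4, 4.5]
gripper_width: -0.0
grasp_force: 2.3
```

Call:
{"api": "carry_out", "payload": {"motion": [[0, 0, 0, -8, 1.5, 0, -1], [0, 0, 0, -15, 5.5, 0, -1], [0, 0, 0, -21, 10.5, 0, -1], [0, 0, 0, -25.5, 17.5, 0, -1], [0, 0, 0, -28, 25, 0, -1]]}}

```text
clock: 6.65
position: [516.4, 28.0, 96.6]
ee_rot: [-0.187, 0.982, 0.0, 0.001]
contact_force: [-0.3, -2.3, 4.0]
gripper_width: 0.0
grasp_force: 1.9
```

Call:
{"api": "carry_out", "payload": {"motion": [[0, 0, 0, -0.5, 8, 0, -1], [0, 0, 0, 1, 16, 0, -1], [0, 0, 0, 5, 23, 0, -1], [0, 0, 0, 10.5, 29, 0, -1], [0, 0, 0, 17, 33.5, 0, -1]]}}

```text
clock: 7.28
position: [487.5, 52.7, 96.7]
ee_rot: [-0.187, 0.982, 0.0, 0.001]
contact_force: [2.9, 0.2, 4.6]
gripper_width: 0.0
grasp_force: 2.2
```

Call:
{"api": "carry_out", "payload": {"motion": [[0, 0, 0, 7.5, 2.5, 0, -1], [0, 0, 0, 16, 3, 0, -1], [0, 0, 0, 23.5, 1.5, 0, -1], [0, 0, 0, 31, -2.5, 0, -1], [0, 0, 0, 31, -2.5, 0, -1]]}}

```text
clock: 7.9
position: [457.9, 37.4, 96.0]
ee_rot: [-0.186, 0.983, -0.0, -0.001]
contact_force: [0.4, 1.0, 4.5]
gripper_width: -0.4
grasp_force: 2.3
```

Call:
{"api": "carry_out", "payload": {"motion": [[0, 0, 0, 0, 0, 0, -1], [0, 0, 0, 0, 0, 0, -1], [0, 0, 0, 0, 0, -3, -1], [0, 0, 0, 0, 0, -6, -1], [0, 0, 0, 0, 0, -10, -1]]}}

```text
clock: 8.52
position: [459.1, 38.4, 106.1]
ee_rot: [-0.186, 0.983, 0.0, -0.0]
contact_force: [0.6, 0.3, 0.2]
gripper_width: -0.1
grasp_force: 0.0
```

Call:
{"api": "carry_out", "payload": {"motion": [[0, 0, 0, 0, 0, -20, -1], [0, 0, 0, 0, 0, -50, -1], [0, 0, 0, 0, 0, -90, -1], [0, 0, 0, 0, 0, -100, -1], [0, 0, 0, 0, 0, -100, -1]]}}

```text
clock: 9.15
position: [459.4, 38.6, 206.6]
ee_rot: [-0.186, 0.983, 0.0, 0.001]
contact_force: [-1.0, -0.0, -0.5]
gripper_width: -0.0
grasp_force: 0.0
```

Call:
{"api": "carry_out", "payload": {"motion": [[0, 0, 0, -30, -15, 0, -1], [0, 0, 0, -63, -30, 0, -1], [0, 0, 0, -63, -30, 0, -1], [0, 0, 0, -63, -30, 0, -1], [0, 0, 0, -63, -30, 0, -1]]}}

```text
clock: 9.78
position: [527.9, 33.4, 205.8]
ee_rot: [-0.186, 0.982, 0.0, -0.001]
contact_force: [0.2, 0.1, 0.4]
gripper_width: -0.2
grasp_force: 0.0
```

```bash
python3 - <<'E'
from h import *
s=read_state();print(s["clock"],s["position"],s["contact_force"])
w=get_image("wrist");cv2.imwrite("pics/w3.png",w["color"]);print(proj(w,[[484.5,20.4,88],[437,54,62]]))
E
```

```text
9.775 [527.93020512  33.40629758 205.78098085] [0.19945734 0.05706432 0.43140721]
[[285.66737515 158.99700283]
 [341.21824371 117.96135382]]
```

View pics/w3.png

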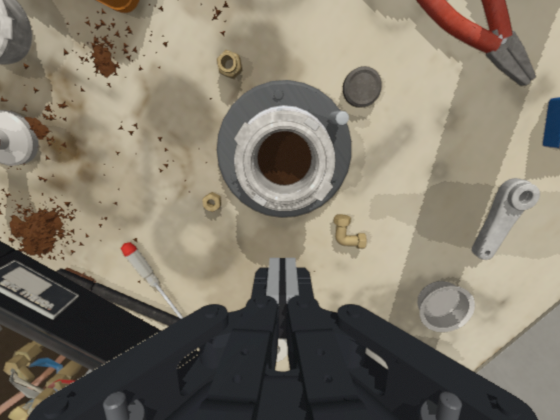

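The rim at about (285,158) and the pin at about (341,118) match their projections, so the nest has not moved. The bystanders look undisturbed, and the tool is clear.

```bash
python3 -c "
from bench import *
print(job_done())"
```

```text
the job is handed in; nothing more can be done
None
```

The closed fingertips went once round the rim anticlockwise from the pin and back, reading about 4–4.6 N at each check, then lifted clear with nothing visibly moved; the job is handed in, but no verdict came back.

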